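# Bench-test the finned power module

### The job

Take the finned power module out of the rack and stand it upright on the bare copper grounding plate, letting go of it there to discharge it. Then take it again (the test station's two cheeks leave room for fingers only at its other pair of sides), set it between the cheeks and, still holding it, press it down until the sprung contact plate is fully depressed. Let go, leaving it standing there on the raised contact plate, then push the station's sprung paddle fully down and let it come back up; leave the other two modules, the flux bottle, solder spool, screwdriver and multimeter where they are.

Things in the scene. Friction and masses are not known exactly. Their poses are not given: they have to be found in the camera images.
- module: the power module to test: upright aluminium block 62 (its x) x 46 (its y) x 85 mm tall (z), seven upright cooling fins on its top 23 mm running along its x; taller than the two other modules in the rack. Solid to grip on all four sides, 0.2 to 0.45 kg. Origin: centre of its underside. Upright when z is up; turning it half round about z makes no difference
- rack: fixed rack 90 (x) x 186 (y) mm, three bays in a row at y -60, 0, +60 mm, floor 8 mm above the bench. Dividers 6 mm thick and 78 mm high stand 4 mm from the modules' y sides, so modules are taken by their x sides (62 mm apart), where only a 20 mm high lip stands. Any bay may hold the finned module; its axes agree with the rack's. Origin: centre of underside
- ground_plate: fixed bare copper plate 150 (x) x 130 (y) x 4 mm on the bench, with a brass stud 12 mm across and 10 mm high in the corner at x +65, y +55 mm. Origin: centre of underside
- station: fixed tester, dark steel base 150 (x) x 260 (y) x 14 mm, origin under its centre. At y -55 mm two cheeks 50 mm wide (y), inner faces at x +-36 mm, rise straight to 103 mm, then flare 4 mm each to 118 mm above the bench; between them the sprung contact plate, 68 x 66 mm. The module goes in with its x along this x (either way round), held by its y sides (46 mm apart). Paddle at y +65 mm
- seat (a point): centre of the top of the contact plate when it is up, 38 mm above the bench, axes as the station's: where the module's origin belongs. Two ridges on the plate, 8 mm high, stand at y +-28 mm (inner faces)
- plate (a joint): how far the contact plate is pressed down: 0 up, 0.012 m fully down. Needs about 7 N to start and 15 N to go fully down
- paddle (a joint): angle of the paddle: 0 up (level), 0.30 rad fully down, springs back; a steel paddle 95 mm long and 50 mm wide, hinged at its end farthest along the station's +x, pressed from above at its free end (4 N to start, 10 N fully down)
- paddle_pad (a point): centre of the top of the rubber pad (35 x 50 mm) at the paddle's free end, 56 mm above the bench when up, 75 mm from the hinge; it goes down 22 mm in the full stroke and moves with the paddle
- low_module: bystander in another bay of the rack: plain flat-topped aluminium block 62 x 46 x 55 mm
- post_module: bystander in another bay of the rack: aluminium block 62 x 46 x 48 mm with two steel terminal posts 12 mm high on top
- flux_bottle: bystander: black bottle 44 mm across, 130 mm tall, standing beyond the grounding plate
- solder_spool: bystander: metal solder spool 56 mm across, 50 mm tall, standing on its flange on the robot's side of the grounding plate
- screwdriver: bystander: screwdriver 180 mm long, lying on the robot's side of the station
- multimeter: bystander: blue hand multimeter 190 x 90 x 38 mm lying near the far edge
Not all that is in view belongs to the job. What is shaped like the module but green is not meant.

How it is judged:
On the way, in this order (a step that is already met when the one before it is completed fails the run):
1. the finned module stands upright on the grounding plate, let go (angle between module's own z axis and vertical below 0.1 rad and contact force between the fingers and module below 0.1 N and contact force between module and ground_plate above 0.5 N), for 0.2 s.
2. the module, held in the fingers between the cheeks, presses the contact plate fully down (at least 10.5 of 12 mm) (x of module in the frame of station between -0.009 and 0.009 m and y of module in the frame of station between -0.065 and -0.045 m and angle between module's own z axis and vertical below 0.1 rad and value of joint plate above 0.0105 m and contact force between the fingers and module above 1 N), for 0.2 s.
3. with the module let go and left upright on the contact plate, the paddle is fully down (at least 0.27 of 0.30 rad) (x of module in the frame of station between -0.009 and 0.009 m and y of module in the frame of station between -0.065 and -0.045 m and angle between module's own z axis and vertical below 0.1 rad and contact force between the fingers and module below 0.1 N and value of joint paddle above 0.27 rad), for 0.1 s.
At the end, for the whole second after the job is handed in: The finned module stands upright (0.10 rad), released and still, between the cheeks on the contact plate: origin within 9 mm (station x), 10 mm (y) and 6 mm (height) of the seat. Contact plate back up (under 3 mm) and paddle back up (under 0.05 rad) (x of module in the frame of station between -0.009 and 0.009 m and y of module in the frame of station between -0.065 and -0.045 m and angle between module's own z axis and vertical below 0.1 rad and contact force between the fingers and module below 0.1 N and z of module in the frame of seat between -0.006 and 0.006 m and value of joint plate below 0.003 m and value of joint paddle below 0.05 rad and linear speed of module below 0.02 m/s); the robot touches nothing.
It fails at once if another module, the bottle, spool, screwdriver or multimeter is shoved more than 30 mm or knocked over (distance of any of low_module, post_module, flux_bottle, solder_spool, screwdriver, multimeter from where it was at the start of the episode above 0.03 m or angle between any of low_module, post_module, flux_bottle, solder_spool, multimeter's own z axis and vertical above 0.5 rad).
It also fails if it takes over 72 s, if anything falls off the work surface, if the arm or the gripper's body presses on something with over 40 N, if the wrist force passes 120 N, or if a joint passes its speed limit or range.

### The arm

A 7-joint arm with a two-finger parallel gripper is mounted at the origin on the work surface. World frame = base frame: x ahead of the robot, y to its left, z up, the work surface at z = 0. Lengths are in m, angles in rad, forces in N, time in s.
With the tool pointing down it reaches from about 0.425 to 0.875 m from the base axis. Payload 4.7 kg.
Tool frame: the origin (TCP) lies where the fingers leave the gripper's body, on its centre line; the fingertips stand 70 mm ahead of it and the grasp point (between the pads) lies 51 mm ahead of it; z points along the fingers, y is the line along which they close (so a half turn about z gives the same grasp; the last joint's range is limited). The gripper opens to 87 mm and grips with 3 to 60 N. Pads are 19 mm wide; open, the fingers measure 117 mm over their backs; the gripper's body (75 mm by 190 mm) begins 51 mm behind the grasp point.
Start: joints at [1.248, 0.321, -0.07, 1.45, 0.023, 1.371, -0.057], TCP at [0.215, -0.614, 0.292] pointing down, gripper open.
Joint ranges: [-2.86, 2.86], [-0.3, 2.09], [-1.38, 1.24], [0.06, 2.45], [-1.56, 4.7], [0.09, 2.05], [-2.69, 2.69]. Speed limits (rad/s): [2.57, 2.57, 3.14, 3.14, 3.14, 3.14, 3.14].

### API

Orientations are given as a rotation vector (axis times angle).
In Python, from bench import get_state, get_image, get_calibration, close_job gives the robot as it stands.
- The arm moves only by the tool send_rows, never from a script. Its argument "rows" is a list of rows, each an object of numbers: "hand": the finger opening in mm, from 0 to 87; "x", "y", "z": the shift along the world's x, y, z in mm; "roll": the turn about the world's z in degrees. A call has 1 to 10 rows; each row shifts and turns the commanded pose from where the row before left it; what a row does not reach is not made up. A row lasts 1/10 s, in which the tool goes at most 50 mm and 8.59 degrees, less where a joint would pass 70% of its speed; a pose out of reach is approached as far as the arm can. A call is refused whole if a number of a shift passes 50 or a number of a turn 8.59, either way. A call with a gripper value outside its range is refused whole. The fingers move at their own pace and stop on an object; "force" is the grip in N (left out, the last holds). Time passes only in rows, so rows that do not move let the fingers close. It gives the time, the measured TCP pose, the force, the opening and the grip force at its end, in the units of the state.
- get_state(): the state, without advancing time (a new reading comes with each control period).
- get_image(name): name is "side" or "top"; returns the picture (400x640x3 uint8, blue, green, red); there is no depth.
- get_calibration(name): a dict with "mtx" (3x3 intrinsics, pixels), "world_from_camera" (4x4, takes a point from camera to world coordinates). Camera axes: x right, y down, z forward; pixel columns grow to the right and rows downward; lengths in m; the calibration is good to about 2 mm. A picture is of the moment at which its call begins. get_calibration takes no time and is no camera call.
- close_job(): hands the job in; it is judged then, once.
The state is a dict: "time": time; "joint_positions": joint angles; "qd": joint speeds; "joint_torque": joint torques, N m; "position": TCP position; "tool_rot": TCP orientation; "ft_force": force on the tool from outside, world axes, zero at the start; "torque": the same for the moment, N m; "grip_width": opening from 0.0 (shut) to 1.0 (fully open); "grip_force": force on a finger pad.
Only numpy, scipy, OpenCV 4.12 (cv2) and the standard library are available. Lean on these libraries where they do the work, as an engineer would, in place of code of your own. Each camera call takes 0.05 s, during which the arm holds its last target. There are 200 camera calls.

## Working session

There is one attempt and no reset: what is moved stays moved. The work goes in short steps, Python scripts to look and compute and a tool call to move; the robot and the scene stay as the last step left them, time stands still between calls to the robot, and variables do not carry over. Pictures are saved under pics/ and viewed, at most 10 in all, crops included, and the job is handed in when it is done.

Besides the shell and the picture viewer there is one more tool, called as name(argument=value, ...) on one line, values as JSON. send_rows: Moves the arm, as the interface text tells. Its arguments: {"type":"object","properties":{"rows":{"type":"array","items":{"type":"object","properties":{"hand":{"type":"number"},"x":{"type":"number"},"y":{"type":"number"},"z":{"type":"number"},"roll":{"type":"number"}}}},"force":{"type":"number"}},"required":["rows"]}

```bash
mkdir -p pics
python3 - <<'E'
from bench import *
import cv2,numpy as np
np.set_printoptions(precision=4,suppress=True)
for n in("top","side"):
    cv2.imwrite(f"pics/{n}0.png",get_image(n)); c=get_calibration(n); print(n,c["mtx"],c["world_from_camera"])
s=get_state();print(s)
E
```

```text
top [[388.1536   0.     314.1189]
 [  0.     388.1536 197.4372]
 [  0.       0.       1.    ]] [[-0.0022 -0.9808  0.195   0.3688]
 [-0.9999  0.0045  0.0114  0.0263]
 [-0.0121 -0.195  -0.9807  0.9457]
 [ 0.      0.      0.      1.    ]]
side [[490.7743   0.     313.2976]
 [  0.     490.7743 197.2737]
 [  0.       0.       1.    ]] [[-0.8808 -0.2999  0.3663  0.1714]
 [-0.4734  0.553  -0.6856  0.7609]
 [ 0.003  -0.7774 -0.6291  0.7325]
 [ 0.      0.      0.      1.    ]]
{'time': 0.1, 'joint_positions': array([ 1.2481,  0.3218, -0.0701,  1.4515,  0.0226,  1.3708, -0.0569]), 'qd': array([ 0.0005, -0.0006,  0.0009, -0.0024, -0.0008, -0.0004,  0.0018]), 'joint_torque': array([ -0.0006, -49.2572,  -0.4058, -31.3398,  -0.0642,   0.0395,
         0.0001]), 'position': array([ 0.2146, -0.6131,  0.2912]), 'tool_rot': array([-3.0955, -0.5263,  0.0006]), 'ft_force': array([-0.0238,  0.5137, -1.4371]), 'torque': array([ 0.0172, -0.039 ,  0.0344]), 'grip_force': 0.0, 'grip_width': 1.002044280578715}
```

View pics/top0.png

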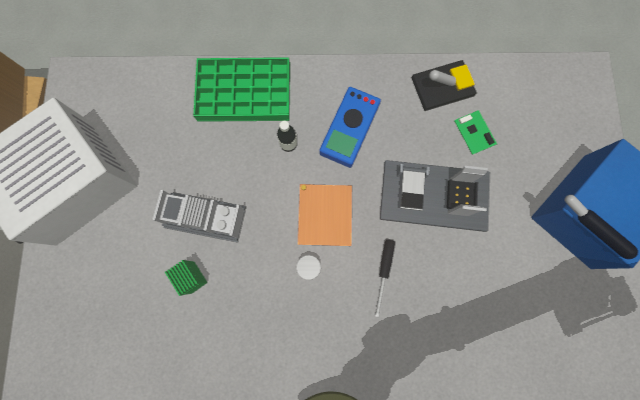

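View pics/side0.png

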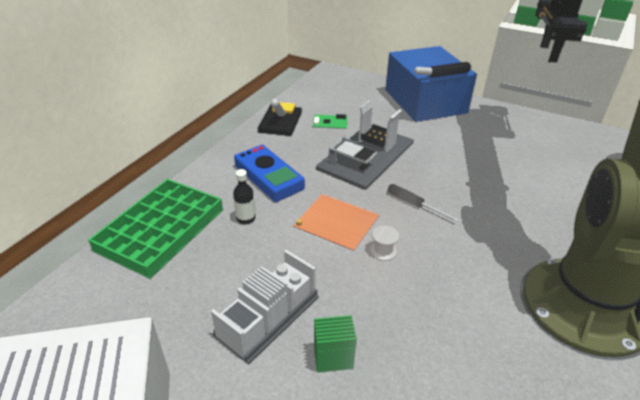

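The top view shows the rack at px (200,215) with the finned module in the middle bay (195,211). The copper plate is at (325,215), and the station is at (436,196) with its cheeks on the right at (470,190). The paddle's black pad is at (412,200). Next I'll extract corners.

```bash
cat > h.py <<'E'
from bench import *
import cv2,numpy as np
np.set_printoptions(precision=4,suppress=True)
def ray(cam,p):
    c=get_calibration(cam);T=c["world_from_camera"];d=T[:3,:3]@np.linalg.inv(c["mtx"])@[p[0],p[1],1.];return T[:3,3],d
def on(cam,p,z):
    o,d=ray(cam,p);return o+d*(z-o[2])/d[2]
def proj(cam,P):
    c=get_calibration(cam);q=np.linalg.inv(c["world_from_camera"])@np.append(P,1);u=c["mtx"]@q[:3];return u[:2]/u[2]
E
python3 - <<'E'
from h import *
t=cv2.imread("pics/top0.png");s=cv2.imread("pics/side0.png")
# copper
for n,im,z in(("top",t,.004),("side",s,.004)):
    hsv=cv2.cvtColor(im,cv2.COLOR_BGR2HSV)
    m=cv2.inRange(hsv,(5,110,120),(20,255,255)); m[:150]=0;m[:,:250]=0
    k=max(cv2.findContours(m,0,2)[0],key=cv2.contourArea)
    pts=np.array([on(n,p[0],z)[:2] for p in k],np.float32)
    print(n,"plate",cv2.minAreaRect(pts*1000))
a=cv2.resize(t[175:255,140:260],None,fx=5,fy=5,interpolation=cv2.INTER_CUBIC)
b=cv2.resize(t[150:240,375:500],None,fx=5,fy=5,interpolation=cv2.INTER_CUBIC)
out=np.zeros((450,800,3),np.uint8)
A=cv2.resize(t[175:255,145:255],(440,320),interpolation=cv2.INTER_CUBIC)
B=cv2.resize(s[245:365,200:330],(390,360),interpolation=cv2.INTER_CUBIC)
C=np.zeros((370,800,3),np.uint8);C[:320,:400]=A[:,:400];C[:360,405:795]=B
cv2.imwrite("pics/rack.png",C)
cv2.imwrite("pics/stat.png",cv2.resize(t[150:240,375:500],None,fx=6,fy=6,interpolation=cv2.INTER_CUBIC))
E
```

```text
top plate ((514.1455078125, 11.071243286132812), (128.14085388183594, 149.14126586914062), 88.20333099365234)
side plate ((512.5252075195312, 13.304443359375), (128.22451782226562, 147.4015655517578), 88.15869903564453)
```

View pics/rack.png

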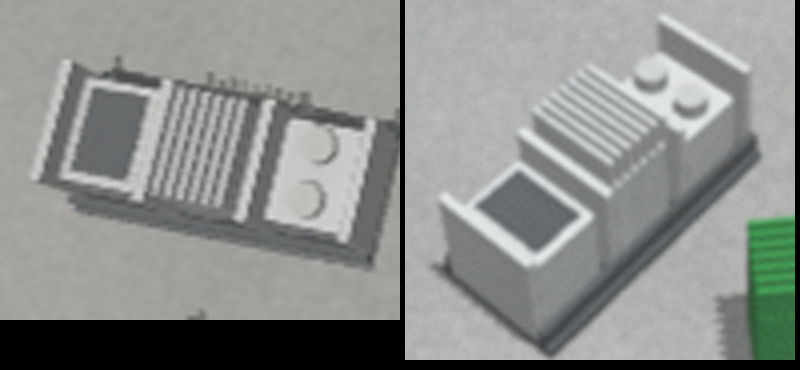

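View pics/stat.png

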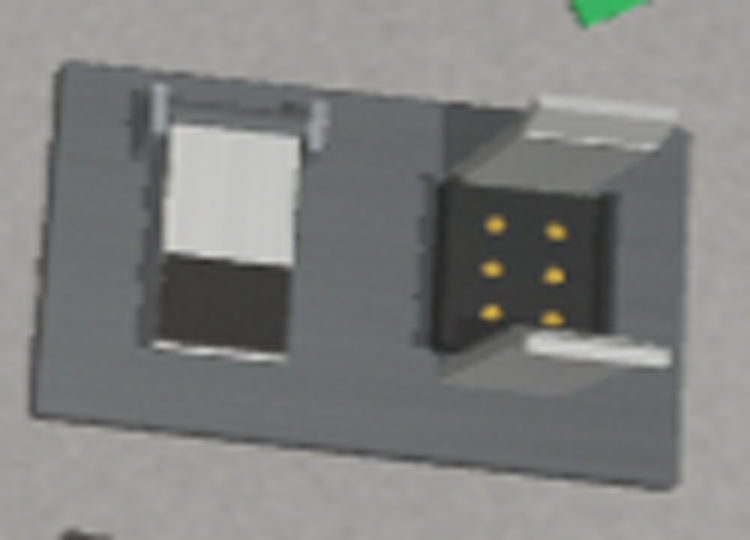

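In the rack crop, the fin-block top corners are near (170,82), (250,95), (225,207) and (148,195). The station crop shows the base corners at (63,65), (688,130), (675,488) and (33,415), the gold contacts centred at (523,272) and the pad centre near (222,305).

Run:
```python
from h import *
def fit(L,W,label):
    L=np.array(L);W=np.array(W)[:,:2]
    a=L-L.mean(0);b=W-W.mean(0);th=np.arctan2((a[:,0]*b[:,1]-a[:,1]*b[:,0]).sum(),(a*b).sum())
    R=np.array([[np.cos(th),-np.sin(th)],[np.sin(th),np.cos(th)]]);o=W.mean(0)-R@L.mean(0)
    print(label,o*1000,np.degrees(th),"res",(W-(L@R.T+o)).round(4).tolist());return R,o
f=lambda p:(375+p[0]/6,150+p[1]/6)
R,o=fit([(.075,.13),(.075,-.13),(-.075,-.13),(-.075,.13)],[on("top",f(p),.014) for p in[(63,65),(688,130),(675,488),(33,415)]],"station")
print("gold",on("top",f((523,272)),.038)*1000,"expect seat",(R@[0,-.055]+o)*1000,"pad",on("top",f((222,305)),.056)*1000)
g=lambda p:(145+p[0]/4,175+p[1]/4)
h=lambda p:(200+(p[0]-405)/3,245+p[1]/3)
M=[(.031,.023),(.031,-.023),(-.031,-.023),(-.031,.023)]
fit(M,[on("top",g(p),.093) for p in[(170,82),(250,95),(225,207),(148,195)]],"mod top")
fit(M,[on("side",h(p),.093) for p in[(533,112),(590,65),(668,120),(612,165)]],"mod side")
# rack end-wall tops & base front edge
a,b=on("top",g((75,205)),.008),on("top",g((370,265)),.008);print("rack yaw",np.degrees(np.arctan2(*(b-a)[:2][::-1]))+90)
a,b=[on("side",h(p),.008) for p in[(548,352),(760,155)]];print("side",a,b,np.degrees(np.arctan2(*(b-a)[:2][::-1]))+90)
s=get_state();from scipy.spatial.transform import Rotation as Ro
print(Ro.from_rotvec(s["tool_rot"]).as_matrix())
```

```text
station [ 558.0567 -259.2625] -6.749973891127421 res [[-0.0017, -0.0017], [-0.0004, 0.0013], [0.0012, 0.0021], [0.001, -0.0017]]
gold [ 552.7597 -314.831    38.    ] expect seat [ 551.5922 -313.8813] pad [ 536.6045 -190.9334   56.    ]
mod top [508.5141 303.2782] -8.752978619936666 res [[0.0015, 0.0], [0.0008, -0.0001], [-0.0011, 0.0011], [-0.0012, -0.0011]]
mod side [505.6869 307.8304] -12.005779280827888 res [[-0.0003, 0.0005], [0.0005, -0.0003], [-0.0006, 0.0012], [0.0005, -0.0015]]
rack yaw -11.53422268523083
side [0.483  0.4061 0.008 ] [0.4445 0.228  0.008 ] -12.195086791355834
[[ 0.9438  0.3305 -0.0007]
 [ 0.3305 -0.9438  0.0016]
 [-0.0001 -0.0018 -1.    ]]
```

send_rows(rows=[{"hand": 87, "x": 24, "y": 43, "roll": 5.9}, {"x": 24, "y": 43, "roll": 5.9}, {"x": 24, "y": 43, "roll": 5.9}, {"x": 24, "y": 43, "roll": 5.9}, {"x": 24, "y": 43, "roll": 5.9}, {"x": 24, "y": 43, "roll": 5.9}, {"x": 24, "y": 43, "roll": 5.9}, {"x": 24, "y": 43, "roll": 5.9}, {"x": 24, "y": 43, "roll": 5.9}, {"x": 24, "y": 43, "roll": 5.9}])

```text
schema error: expected keys hand, x, y, z, roll
```

send_rows(rows=[{"x": 5, "y": 47}, {"x": 5, "y": 47}, {"x": 5, "y": 47}, {"x": 5, "y": 47}, {"x": 5, "y": 47}, {"x": 5, "y": 47}, {"x": 5, "y": 47}, {"x": 5, "y": 47}, {"x": 5, "y": 47}, {"x": 5, "y": 47}])

```text
schema error: expected keys hand, x, y, z, roll
```

```bash
cat > st.py <<'E'
from h import *
from scipy.spatial.transform import Rotation as Ro
s=get_state();M=Ro.from_rotvec(s["tool_rot"]).as_matrix()
print(s["time"],s["position"]*1000,"close",np.degrees(np.arctan2(M[1,1],M[0,1])),"z",M[:,2],s["ft_force"],s["grip_width"]*87,s["grip_force"])
E
python3 st.py
python3 - <<'E'
from h import *
print("bottle",on("top",(285,127),.13),on("side",(241,175),.13),"spool",on("top",(308,266),.05))
E
```

```text
0.1 [ 214.6397 -613.1492  291.2384] close -70.7012542542332 z [-0.0007  0.0016 -1.    ] [-0.0238  0.5137 -1.4371] 87.17785241034821 0.0
bottle [0.6911 0.1003 0.13  ] [0.6881 0.111  0.13  ] spool [0.388 0.051 0.05 ]
```

send_rows(rows=[{"hand": 87, "x": 24, "y": 43, "z": 0, "roll": 5.9}, {"hand": 87, "x": 24, "y": 43, "z": 0, "roll": 5.9}, {"hand": 87, "x": 24, "y": 43, "z": 0, "roll": 5.9}, {"hand": 87, "x": 24, "y": 43, "z": 0, "roll": 5.9}, {"hand": 87, "x": 24, "y": 43, "z": 0, "roll": 5.9}, {"hand": 87, "x": 24, "y": 43, "z": 0, "roll": 5.9}, {"hand": 87, "x": 24, "y": 43, "z": 0, "roll": 5.9}, {"hand": 87, "x": 24, "y": 43, "z": 0, "roll": 5.9}, {"hand": 87, "x": 24, "y": 43, "z": 0, "roll": 5.9}, {"hand": 87, "x": 24, "y": 43, "z": 0, "roll": 5.9}])

```text
time: 1.1
position: [0.4551, -0.1816, 0.2922]
tool_rot: [2.432, 1.988, -0.001]
ft_force: [0.6, -1.0, 0.6]
grip_width: 1.0
grip_force: 0.0
```

send_rows(rows=[{"hand": 87, "x": 5, "y": 47, "z": 0, "roll": 0}, {"hand": 87, "x": 5, "y": 47, "z": 0, "roll": 0}, {"hand": 87, "x": 5, "y": 47, "z": 0, "roll": 0}, {"hand": 87, "x": 5, "y": 47, "z": 0, "roll": 0}, {"hand": 87, "x": 5, "y": 47, "z": 0, "roll": 0}, {"hand": 87, "x": 5, "y": 47, "z": 0, "roll": 0}, {"hand": 87, "x": 5, "y": 47, "z": 0, "roll": 0}, {"hand": 87, "x": 5, "y": 47, "z": 0, "roll": 0}, {"hand": 87, "x": 5, "y": 47, "z": 0, "roll": 0}, {"hand": 87, "x": 5, "y": 0, "z": 0, "roll": 0}])

```text
time: 2.1
position: [0.5021, 0.2475, 0.2923]
tool_rot: [-2.421, -1.994, -0.004]
ft_force: [0.2, 0.4, -0.1]
grip_width: 1.001
grip_force: 0.0
```

```bash
python3 st.py
```

```text
2.1 [502.1385 247.5297 292.2834] close -11.035648671879569 z [-0.0016  0.0056 -1.    ] [ 0.2369  0.4317 -0.0558] 87.07655255945687 0.0
```

send_rows(rows=[{"hand": 87, "x": 3, "y": 29, "z": -10, "roll": -0.5}, {"hand": 87, "x": 2, "y": 29, "z": -30, "roll": 0}, {"hand": 87, "x": 0, "y": 0, "z": -45, "roll": 0}, {"hand": 87, "x": 0, "y": 0, "z": -30, "roll": 0}, {"hand": 87, "x": 0, "y": 0, "z": 0, "roll": 0}, {"hand": 87, "x": 0, "y": 0, "z": 0, "roll": 0}])

```text
time: 2.7
position: [0.5099, 0.2971, 0.1775]
tool_rot: [-2.445, -1.972, 0.001]
ft_force: [0.2, 0.3, 1.1]
grip_width: 1.004
grip_force: 0.0
```

```bash
python3 st.py
python3 - <<'E'
from h import *
s=get_image("side");t=get_image("top")
C=np.zeros((400,800,3),np.uint8)
C[:,:400]=cv2.resize(s[210:350,190:330],(400,400),interpolation=cv2.INTER_CUBIC)
C[:,400:]=cv2.resize(t[130:270,130:270],(400,400),interpolation=cv2.INTER_CUBIC)
cv2.imwrite("pics/g1.png",C)
E
```

```text
2.7 [509.9432 297.1247 177.5236] close -12.22574238187008 z [-0.0007 -0.0002 -1.    ] [0.1749 0.2997 1.1223] 87.31276352088737 0.0
```

View pics/g1.png

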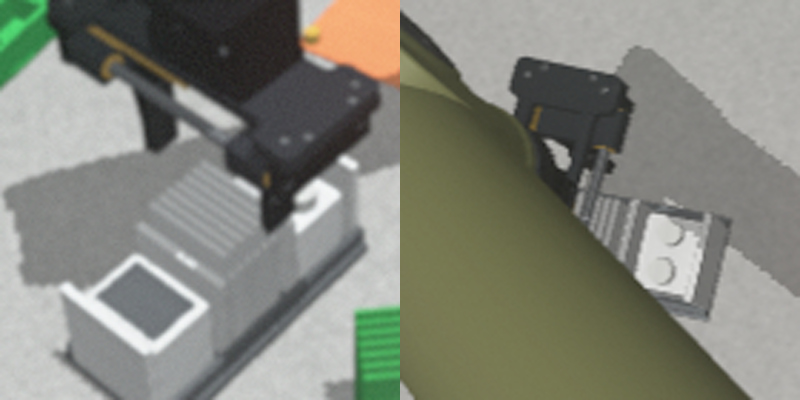

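The fingers straddle the finned module along its x axis, over its two lip sides. I'll shift by about (-3, +8.5) mm and go down.

send_rows(rows=[{"hand": 87, "x": -3, "y": 8.5, "z": 0, "roll": 0.7}, {"hand": 87, "x": 0, "y": 0, "z": 0, "roll": 0}, {"hand": 87, "x": 0, "y": 0, "z": -20, "roll": 0}, {"hand": 87, "x": 0, "y": 0, "z": -20, "roll": 0}, {"hand": 87, "x": 0, "y": 0, "z": -20, "roll": 0}, {"hand": 87, "x": 0, "y": 0, "z": -8, "roll": 0}, {"hand": 87, "x": 0, "y": 0, "z": 0, "roll": 0}, {"hand": 87, "x": 0, "y": 0, "z": 0, "roll": 0}])

```text
time: 3.6
position: [0.5072, 0.3065, 0.1103]
tool_rot: [2.433, 1.988, 0.002]
ft_force: [0.4, 0.2, -0.1]
grip_width: 0.997
grip_force: 0.0
```

```bash
python3 st.py
```

```text
3.6 [507.1928 306.5467 110.3085] close -11.4909103066169 z [ 0.0012  0.0007 -1.    ] [ 0.4072  0.2226 -0.0887] 86.76332530205008 0.0
```

send_rows(rows=[{"hand": 50, "x": 0, "y": 0, "z": 0, "roll": 0}, {"hand": 50, "x": 0, "y": 0, "z": 0, "roll": 0}, {"hand": 50, "x": 0, "y": 0, "z": 0, "roll": 0}, {"hand": 50, "x": 0, "y": 0, "z": 0, "roll": 0}, {"hand": 50, "x": 0, "y": 0, "z": 0, "roll": 0}, {"hand": 50, "x": 0, "y": 0, "z": 0, "roll": 0}, {"hand": 50, "x": 0, "y": 0, "z": 0, "roll": 0}, {"hand": 50, "x": 0, "y": 0, "z": 0, "roll": 0}], force=35)

```text
time: 4.4
position: [0.5076, 0.3059, 0.1098]
tool_rot: [2.433, 1.987, 0.002]
ft_force: [3.7, -1.3, 3.8]
grip_width: 0.71
grip_force: 35.0
```

send_rows(rows=[{"hand": 50, "x": 0, "y": 0, "z": 10, "roll": 0}, {"hand": 50, "x": 0, "y": 0, "z": 20, "roll": 0}, {"hand": 50, "x": 0, "y": 0, "z": 20, "roll": 0}, {"hand": 50, "x": 0, "y": 0, "z": 30, "roll": 0}, {"hand": 50, "x": 0, "y": 0, "z": 30, "roll": 0}, {"hand": 50, "x": 0, "y": 0, "z": 0, "roll": 0}])

```text
time: 5.0
position: [0.5071, 0.308, 0.2228]
tool_rot: [2.432, 1.989, 0.008]
ft_force: [0.6, 1.0, -4.0]
grip_width: 0.709
grip_force: 35.0
```

```bash
python3 st.py
```

```text
5.0 [507.0538 307.9832 222.8364] close -11.442200602970082 z [ 0.0041  0.0031 -1.    ] [ 0.5907  0.9722 -3.9611] 61.69783283317034 34.999957408290356
```

send_rows(rows=[{"hand": 50, "x": 0, "y": -25, "z": 0, "roll": 0}, {"hand": 50, "x": 0, "y": -44, "z": 0, "roll": 0}, {"hand": 50, "x": 0, "y": -44, "z": 0, "roll": 0}, {"hand": 50, "x": 0, "y": -44, "z": 0, "roll": 0}, {"hand": 50, "x": 0, "y": -44, "z": 0, "roll": 0}, {"hand": 50, "x": 0, "y": -44, "z": 0, "roll": 0}, {"hand": 50, "x": 0, "y": -40, "z": 0, "roll": 0}, {"hand": 50, "x": 0, "y": -20, "z": 0, "roll": 0}, {"hand": 50, "x": 0, "y": 0, "z": 0, "roll": 0}, {"hand": 50, "x": 0, "y": 0, "z": 0, "roll": 0}])

```text
time: 6.0
position: [0.5056, 0.0014, 0.2178]
tool_rot: [-2.431, -1.985, 0.002]
ft_force: [-0.2, 0.4, -3.9]
grip_width: 0.708
grip_force: 35.0
```

```bash
python3 st.py
```

```text
6.0 [505.554    1.4305 217.7832] close -11.538653423045368 z [-0.003   0.0014 -1.    ] [-0.1845  0.4362 -3.9041] 61.63525259051663 35.000271778553724
```

send_rows(rows=[{"hand": 50, "x": 0, "y": 0, "z": -30, "roll": 0}, {"hand": 50, "x": 0, "y": 0, "z": -40, "roll": 0}, {"hand": 50, "x": 0, "y": 0, "z": -25, "roll": 0}, {"hand": 50, "x": 0, "y": 0, "z": -8, "roll": 0}, {"hand": 50, "x": 0, "y": 0, "z": -4, "roll": 0}, {"hand": 50, "x": 0, "y": 0, "z": -2, "roll": 0}, {"hand": 50, "x": 0, "y": 0, "z": -1, "roll": 0}, {"hand": 50, "x": 0, "y": 0, "z": 0, "roll": 0}, {"hand": 50, "x": 0, "y": 0, "z": 0, "roll": 0}])

```text
time: 6.9
position: [0.5073, 0.0009, 0.1101]
tool_rot: [2.432, 1.986, 0.001]
ft_force: [0.2, -0.4, -3.3]
grip_width: 0.709
grip_force: 35.0
```

```bash
python3 st.py
```

```text
6.9 [507.3223   0.8919 110.094 ] close -11.518393176699185 z [ 0.0015 -0.0005 -1.    ] [ 0.2209 -0.4429 -3.2701] 61.71366879329918 35.00005893409252
```

send_rows(rows=[{"hand": 50, "x": 0, "y": 0, "z": -2, "roll": 0}, {"hand": 50, "x": 0, "y": 0, "z": -1, "roll": 0}, {"hand": 50, "x": 0, "y": 0, "z": -1, "roll": 0}, {"hand": 50, "x": 0, "y": 0, "z": 0, "roll": 0}, {"hand": 50, "x": 0, "y": 0, "z": 0, "roll": 0}])

```text
time: 7.4
position: [0.5068, 0.0009, 0.1057]
tool_rot: [2.433, 1.987, -0.001]
ft_force: [-2.2, 0.2, 4.3]
grip_width: 0.71
grip_force: 35.0
```

send_rows(rows=[{"hand": 87, "x": 0, "y": 0, "z": 0, "roll": 0}, {"hand": 87, "x": 0, "y": 0, "z": 0, "roll": 0}, {"hand": 87, "x": 0, "y": 0, "z": 0, "roll": 0}, {"hand": 87, "x": 0, "y": 0, "z": 0, "roll": 0}, {"hand": 87, "x": 0, "y": 0, "z": 0, "roll": 0}, {"hand": 87, "x": 0, "y": 0, "z": 0, "roll": 0}, {"hand": 87, "x": 0, "y": 0, "z": 0, "roll": 0}])

```text
time: 8.1
position: [0.5068, 0.001, 0.1053]
tool_rot: [2.433, 1.988, 0.0]
ft_force: [1.5, 0.7, -0.3]
grip_width: 0.998
grip_force: 0.0
```

send_rows(rows=[{"hand": 87, "x": 0, "y": 0, "z": 15, "roll": 0}, {"hand": 87, "x": 0, "y": 0, "z": 25, "roll": 0}, {"hand": 87, "x": 0, "y": 0, "z": 30, "roll": 0}, {"hand": 87, "x": 0, "y": 0, "z": 30, "roll": 0}, {"hand": 87, "x": 0, "y": 0, "z": 0, "roll": -8}, {"hand": 87, "x": 0, "y": 0, "z": 0, "roll": -8}, {"hand": 87, "x": 0, "y": 0, "z": 0, "roll": -8}, {"hand": 87, "x": 0, "y": 0, "z": 0, "roll": -8}, {"hand": 87, "x": 0, "y": 0, "z": 0, "roll": -8}, {"hand": 87, "x": 0, "y": 0, "z": 0, "roll": -8}])

```text
time: 9.1
position: [0.507, 0.0013, 0.2065]
tool_rot: [3.033, 0.818, 0.002]
ft_force: [-0.3, -0.3, 1.1]
grip_width: 0.999
grip_force: 0.0
```

send_rows(rows=[{"hand": 87, "x": 0, "y": 0, "z": 0, "roll": -8}, {"hand": 87, "x": 0, "y": 0, "z": 0, "roll": -8}, {"hand": 87, "x": 0, "y": 0, "z": 0, "roll": -8}, {"hand": 87, "x": 0, "y": 0, "z": 0, "roll": -8}, {"hand": 87, "x": 0, "y": 0, "z": 0, "roll": -8}, {"hand": 87, "x": 0, "y": 0, "z": 0, "roll": -2}, {"hand": 87, "x": 0, "y": 0, "z": 0, "roll": 0}, {"hand": 87, "x": 0, "y": 0, "z": 0, "roll": 0}])

```text
time: 9.9
position: [0.5069, 0.0012, 0.206]
tool_rot: [3.126, -0.313, 0.001]
ft_force: [-0.5, 0.4, -0.2]
grip_width: 1.003
grip_force: 0.0
```

```bash
python3 st.py
python3 - <<'E'
from h import *
s=get_image("side");t=get_image("top")
C=np.zeros((400,800,3),np.uint8)
C[:,:400]=cv2.resize(s[120:260,270:410],(400,400),interpolation=cv2.INTER_CUBIC)
C[:,400:]=cv2.resize(t[150:290,260:400],(400,400),interpolation=cv2.INTER_CUBIC)
cv2.imwrite("pics/g2.png",C)
E
```

```text
9.9 [506.9242   1.1805 206.0282] close -101.42732743898448 z [ 0.0008 -0.0002 -1.    ] [-0.534   0.3632 -0.1665] 87.21859892229578 0.0
```

View pics/g2.png

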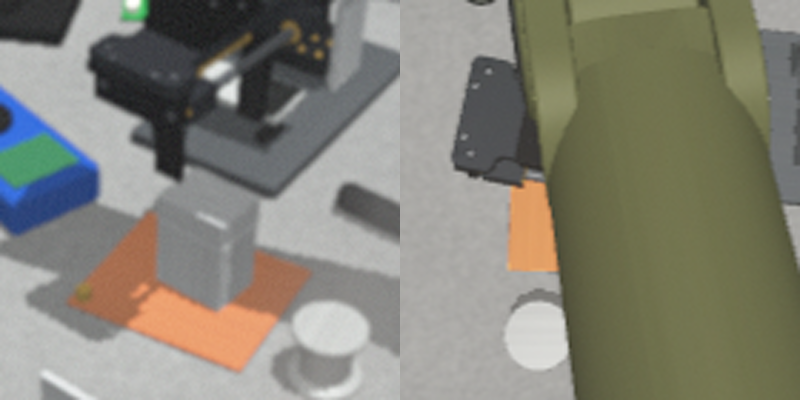

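The module stands upright in the middle of the copper plate, with the gripper above it and turned 90°. The second grip will centre it along its y axis.

send_rows(rows=[{"hand": 87, "x": 0, "y": 0, "z": -20, "roll": 0}, {"hand": 87, "x": 0, "y": 0, "z": -35, "roll": 0}, {"hand": 87, "x": 0, "y": 0, "z": -28, "roll": 0}, {"hand": 87, "x": 0, "y": 0, "z": -15, "roll": 0}, {"hand": 87, "x": 0, "y": 0, "z": -2, "roll": 0}, {"hand": 87, "x": 0, "y": 0, "z": 0, "roll": 0}])

```text
time: 10.6
position: [0.5072, 0.0012, 0.1058]
tool_rot: [-3.126, 0.314, -0.001]
ft_force: [0.2, 0.1, 0.5]
grip_width: 1.001
grip_force: 0.0
```

send_rows(rows=[{"hand": 35, "x": 0, "y": 0, "z": 0, "roll": 0}, {"hand": 35, "x": 0, "y": 0, "z": 0, "roll": 0}, {"hand": 35, "x": 0, "y": 0, "z": 0, "roll": 0}, {"hand": 35, "x": 0, "y": 0, "z": 0, "roll": 0}, {"hand": 35, "x": 0, "y": 0, "z": 0, "roll": 0}, {"hand": 35, "x": 0, "y": 0, "z": 0, "roll": 0}, {"hand": 35, "x": 0, "y": 0, "z": 0, "roll": 0}, {"hand": 35, "x": 0, "y": 0, "z": 0, "roll": 0}], force=50)

```text
time: 11.4
position: [0.5068, 0.001, 0.1054]
tool_rot: [3.126, -0.315, -0.0]
ft_force: [0.6, -0.1, 1.0]
grip_width: 0.525
grip_force: 50.0
```

```bash
python3 st.py
```

```text
11.4 [506.8179   0.975  105.3678] close -101.50342742986675 z [-0.     -0.0002 -1.    ] [ 0.6428 -0.0614  0.9904] 45.63663519529424 49.99966680072248
```

send_rows(rows=[{"hand": 35, "x": 0, "y": 0, "z": 10, "roll": 0}, {"hand": 35, "x": 0, "y": 0, "z": 30, "roll": 0}, {"hand": 35, "x": 0, "y": 0, "z": 40, "roll": 0}, {"hand": 35, "x": 0, "y": 0, "z": 40, "roll": 0}, {"hand": 35, "x": 0, "y": 0, "z": 25, "roll": 1.5}, {"hand": 35, "x": 0, "y": 0, "z": 0, "roll": 3.2}])

```text
time: 12.0
position: [0.5086, 0.0014, 0.2547]
tool_rot: [3.135, -0.183, 0.011]
ft_force: [0.1, -0.6, -3.1]
grip_width: 0.522
grip_force: 50.0
```

Run:
```python
from h import *
th=np.radians(-6.75);R=np.array([[np.cos(th),-np.sin(th)],[np.sin(th),np.cos(th)]])
o=np.array([.5585,-.2597])
C=np.zeros((400,800,3),np.uint8)
for k,(n,x0,y0) in enumerate((("top",375,130),("side",305,88))):
    im=cv2.imread(f"pics/{n}0.png")[y0:y0+120,x0:x0+120]
    im=cv2.resize(im,(400,400),interpolation=cv2.INTER_CUBIC);f=400/120
    def pt(x,y,z): 
        u=(proj(n,np.append(R@[x,y]+o,z))-[x0,y0]+.5)*f; cv2.circle(im,tuple(int(v) for v in u),2,(0,0,255),-1)
    for x in(-.075,.075):
        for y in(-.13,.13): pt(x,y,.014)
    for x in(-.04,.04):
        for y in(-.08,-.03): pt(x,y,.118)
    for y in(-.027,-.083): pt(0,y,.046)
    pt(0,-.055,.038); pt(-.03,.065,.056)
    C[:,400*k:400*k+400]=im
cv2.imwrite("pics/ov.png",C)
```

```text
(no output)
```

View pics/ov.png

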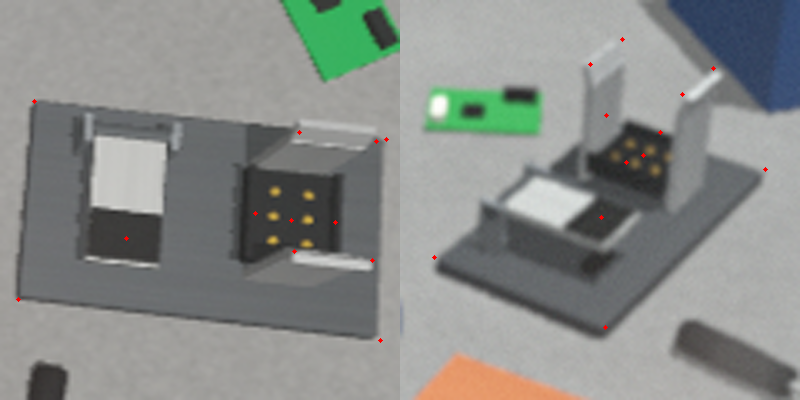

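The overlay agrees with both views within about 2 mm: the gold contacts' centre, the near cheek's inner edge and the pad all line up. The seat is at about (552, -314.3) mm with yaw -6.75°.

send_rows(rows=[{"hand": 35, "x": 3, "y": -25, "z": 0, "roll": 0}, {"hand": 35, "x": 6, "y": -42, "z": 0, "roll": 0}, {"hand": 35, "x": 6, "y": -42, "z": 0, "roll": 0}, {"hand": 35, "x": 6, "y": -42, "z": 0, "roll": 0}, {"hand": 35, "x": 6, "y": -42, "z": 0, "roll": 0}, {"hand": 35, "x": 6, "y": -42, "z": 0, "roll": 0}, {"hand": 35, "x": 6, "y": -42, "z": 0, "roll": 0}, {"hand": 35, "x": 4, "y": -25, "z": 0, "roll": 0}, {"hand": 35, "x": 0, "y": -10, "z": 0, "roll": 0}, {"hand": 35, "x": 0, "y": 0, "z": 0, "roll": 0}])

```text
time: 13.0
position: [0.5489, -0.3123, 0.2495]
tool_rot: [-3.135, 0.19, 0.003]
ft_force: [-0.5, -0.2, -4.4]
grip_width: 0.526
grip_force: 50.0
```

```bash
python3 st.py
```

```text
13.0 [ 548.8701 -312.2645  249.5152] close -96.94774172468284 z [-0.0016  0.001  -1.    ] [-0.4503 -0.2314 -4.392 ] 45.739082149107006 49.99959287233651
```

send_rows(rows=[{"hand": 35, "x": 3, "y": -2, "z": -10, "roll": 0.2}, {"hand": 35, "x": 0, "y": 0, "z": -10, "roll": 0}, {"hand": 35, "x": 0, "y": 0, "z": 0, "roll": 0}, {"hand": 35, "x": 0, "y": 0, "z": 0, "roll": 0}])

```text
time: 13.4
position: [0.5526, -0.3117, 0.2296]
tool_rot: [-3.136, 0.178, 0.002]
ft_force: [0.5, 0.2, -3.6]
grip_width: 0.527
grip_force: 50.0
```

```bash
python3 st.py;python3 - <<'E'
from h import *
s=get_image("side");t=get_image("top")
C=np.zeros((400,800,3),np.uint8)
C[:,:400]=cv2.resize(s[60:200,290:430],(400,400),interpolation=cv2.INTER_CUBIC)
C[:,400:]=cv2.resize(t[120:260,375:515],(400,400),interpolation=cv2.INTER_CUBIC)
cv2.imwrite("pics/g3.png",C)
E
```

```text
13.4 [ 552.6499 -311.6939  229.6292] close -96.50516979588734 z [-0.0013  0.0008 -1.    ] [ 0.4653  0.2189 -3.5588] 45.82025592947401 49.99967782292515
```

View pics/g3.png

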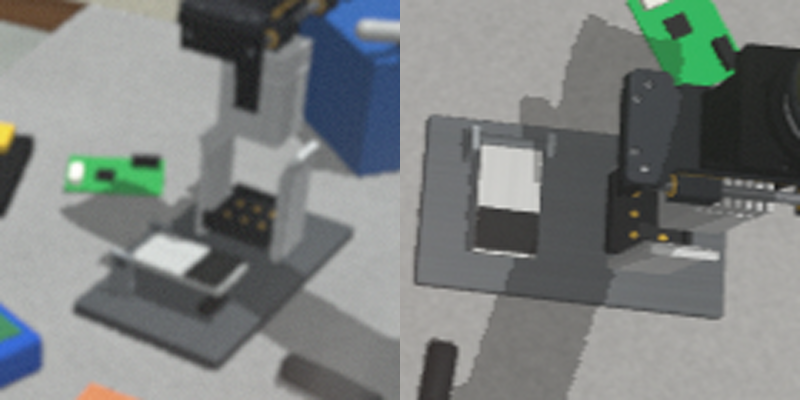

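The module hangs upright over the gap, lined up with the cheeks. Lowering it with a small y correction.

send_rows(rows=[{"hand": 35, "x": -0.5, "y": -2.5, "z": 0, "roll": -0.2}, {"hand": 35, "x": 0, "y": 0, "z": -8, "roll": 0}, {"hand": 35, "x": 0, "y": 0, "z": -10, "roll": 0}, {"hand": 35, "x": 0, "y": 0, "z": -10, "roll": 0}, {"hand": 35, "x": 0, "y": 0, "z": 0, "roll": 0}])

```text
time: 14.0
position: [0.551, -0.3149, 0.1995]
tool_rot: [-3.134, 0.186, 0.006]
ft_force: [-0.1, 0.8, -4.5]
grip_width: 0.522
grip_force: 50.0
```

```bash
python3 st.py
```

```text
14.0 [ 550.972  -314.9489  199.5373] close -96.80025302044209 z [-0.0039  0.0023 -1.    ] [-0.1342  0.7797 -4.5371] 45.454058757538526 49.99970960430801
```

send_rows(rows=[{"hand": 35, "x": 0.8, "y": 0.5, "z": -10, "roll": 0}, {"hand": 35, "x": 0, "y": 0, "z": -12, "roll": 0}, {"hand": 35, "x": 0, "y": 0, "z": -12, "roll": 0}, {"hand": 35, "x": 0, "y": 0, "z": -12, "roll": 0}, {"hand": 35, "x": 0, "y": 0, "z": -8, "roll": 0}, {"hand": 35, "x": 0, "y": 0, "z": 0, "roll": 0}])

```text
time: 14.6
position: [0.5521, -0.3146, 0.1463]
tool_rot: [-3.135, 0.186, 0.005]
ft_force: [-1.0, 0.4, -3.7]
grip_width: 0.529
grip_force: 50.0
```

```bash
python3 st.py
```

```text
14.6 [ 552.1222 -314.5756  146.2881] close -96.80083267371703 z [-0.0028  0.0017 -1.    ] [-0.9787  0.3647 -3.7479] 46.05039324178958 49.999805772677064
```

send_rows(rows=[{"hand": 35, "x": 0, "y": 0, "z": -5, "roll": 0}, {"hand": 35, "x": 0, "y": 0, "z": -4, "roll": 0}, {"hand": 35, "x": 0, "y": 0, "z": -4, "roll": 0}, {"hand": 35, "x": 0, "y": 0, "z": -3, "roll": 0}, {"hand": 35, "x": 0, "y": 0, "z": 0, "roll": 0}, {"hand": 35, "x": 0, "y": 0, "z": 0, "roll": 0}])

```text
time: 15.2
position: [0.5536, -0.3152, 0.1339]
tool_rot: [3.135, -0.186, 0.002]
ft_force: [-1.7, 1.5, 6.7]
grip_width: 0.523
grip_force: 50.0
```

```bash
python3 st.py
```

```text
15.2 [ 553.5532 -315.166   133.874 ] close -96.80630279840146 z [ 0.001 -0.001 -1.   ] [-1.7367  1.5032  6.717 ] 45.46551206772096 49.99999057967216
```

send_rows(rows=[{"hand": 35, "x": 0, "y": 0, "z": -3, "roll": 0}, {"hand": 35, "x": 0, "y": 0, "z": -3, "roll": 0}, {"hand": 35, "x": 0, "y": 0, "z": -2, "roll": 0}, {"hand": 35, "x": 0, "y": 0, "z": 0, "roll": 0}, {"hand": 35, "x": 0, "y": 0, "z": 0, "roll": 0}])

```text
time: 15.7
position: [0.5536, -0.3151, 0.1274]
tool_rot: [3.135, -0.186, 0.002]
ft_force: [-5.8, 2.0, 13.7]
grip_width: 0.53
grip_force: 50.0
```

```bash
python3 st.py
```

```text
15.7 [ 553.6228 -315.1351  127.3827] close -96.80755995902058 z [ 0.0009 -0.0015 -1.    ] [-5.7823  1.9884 13.6532] 46.08235144909371 50.00039036851376
```

send_rows(rows=[{"hand": 35, "x": 0, "y": 0, "z": -2, "roll": 0}, {"hand": 35, "x": 0, "y": 0, "z": -2, "roll": 0}, {"hand": 35, "x": 0, "y": 0, "z": -1, "roll": 0}, {"hand": 35, "x": 0, "y": 0, "z": 0, "roll": 0}, {"hand": 35, "x": 0, "y": 0, "z": 0, "roll": 0}, {"hand": 35, "x": 0, "y": 0, "z": 0, "roll": 0}])

```text
time: 16.3
position: [0.5538, -0.3151, 0.1272]
tool_rot: [3.133, -0.187, 0.001]
ft_force: [-14.2, 6.6, 38.0]
grip_width: 0.526
grip_force: 50.0
```

```bash
python3 st.py
```

```text
16.3 [ 553.7902 -315.0642  127.2168] close -96.81946289209333 z [ 0.0004 -0.0029 -1.    ] [-14.216    6.5964  38.0155] 45.765676763596645 50.004103649407625
```

The plate is bottomed: force is 38 N with no further travel. Easing back up so it can rise, then letting go.

send_rows(rows=[{"hand": 35, "x": 0, "y": 0, "z": 5, "roll": 0}, {"hand": 35, "x": 0, "y": 0, "z": 5, "roll": 0}, {"hand": 35, "x": 0, "y": 0, "z": 5, "roll": 0}, {"hand": 35, "x": 0, "y": 0, "z": 4, "roll": 0}, {"hand": 35, "x": 0, "y": 0, "z": 0, "roll": 0}, {"hand": 35, "x": 0, "y": 0, "z": 0, "roll": 0}])

```text
time: 16.9
position: [0.5538, -0.3154, 0.1387]
tool_rot: [3.135, -0.186, 0.003]
ft_force: [0.5, 0.5, 3.6]
grip_width: 0.53
grip_force: 50.0
```

```bash
python3 st.py
```

```text
16.9 [ 553.8152 -315.3563  138.723 ] close -96.80109321819124 z [ 0.0019 -0.001  -1.    ] [0.532  0.4566 3.6415] 46.06887254660564 49.9997833231464
```

send_rows(rows=[{"hand": 87, "x": 0, "y": 0, "z": 0, "roll": 0}, {"hand": 87, "x": 0, "y": 0, "z": 0, "roll": 0}, {"hand": 87, "x": 0, "y": 0, "z": 0, "roll": 0}, {"hand": 87, "x": 0, "y": 0, "z": 0, "roll": 0}, {"hand": 87, "x": 0, "y": 0, "z": 0, "roll": 0}, {"hand": 87, "x": 0, "y": 0, "z": 0, "roll": 0}])

```text
time: 17.5
position: [0.5531, -0.315, 0.1382]
tool_rot: [-3.136, 0.186, 0.0]
ft_force: [-0.1, -0.3, 0.4]
grip_width: 0.957
grip_force: 0.0
```

send_rows(rows=[{"hand": 87, "x": 0, "y": 0, "z": 10, "roll": 0}, {"hand": 87, "x": 0, "y": 0, "z": 25, "roll": 0}, {"hand": 87, "x": 0, "y": 0, "z": 35, "roll": 0}, {"hand": 87, "x": 0, "y": 0, "z": 35, "roll": 0}, {"hand": 87, "x": 0, "y": 0, "z": 10, "roll": 0}, {"hand": 87, "x": -2, "y": 20, "z": 0, "roll": 8.5}, {"hand": 60, "x": -3, "y": 30, "z": 0, "roll": 8.5}, {"hand": 40, "x": -3, "y": 30, "z": 0, "roll": 8.5}, {"hand": 20, "x": -3, "y": 30, "z": 0, "roll": 8.5}, {"hand": 0, "x": -3, "y": 13, "z": 0, "roll": 8.5}])

```text
time: 18.5
position: [0.5391, -0.188, 0.2534]
tool_rot: [-2.984, -0.978, -0.0]
ft_force: [0.7, 0.7, 0.4]
grip_width: 0.719
grip_force: 0.0
```

send_rows(rows=[{"hand": 0, "x": 0, "y": 0, "z": 0, "roll": 8.5}, {"hand": 0, "x": 0, "y": 0, "z": 0, "roll": 8.5}, {"hand": 0, "x": 0, "y": 0, "z": 0, "roll": 8.5}, {"hand": 0, "x": 0, "y": 0, "z": 0, "roll": 8.5}, {"hand": 0, "x": 0, "y": 0, "z": 0, "roll": 8.5}, {"hand": 0, "x": 0, "y": 0, "z": 0, "roll": 5}, {"hand": 0, "x": 0, "y": 0, "z": 0, "roll": 0}, {"hand": 0, "x": 0, "y": 0, "z": 0, "roll": 0}])

```text
time: 19.3
position: [0.5389, -0.192, 0.2532]
tool_rot: [-2.352, -2.083, 0.0]
ft_force: [-0.4, 1.0, 0.1]
grip_width: 0.031
grip_force: 0.0
```

```bash
python3 st.py
python3 - <<'E'
from h import *
s=get_image("side");t=get_image("top")
C=np.zeros((400,800,3),np.uint8)
C[:,:400]=cv2.resize(s[60:200,290:430],(400,400),interpolation=cv2.INTER_CUBIC)
C[:,400:]=cv2.resize(t[120:260,375:515],(400,400),interpolation=cv2.INTER_CUBIC)
cv2.imwrite("pics/g4.png",C)
E
```

```text
19.3 [ 538.9152 -192.0069  253.1563] close -6.930561242691348 z [-0.0002  0.     -1.    ] [-0.3723  1.0039  0.0706] 2.6771645079908084 0.0
```

View pics/g4.png

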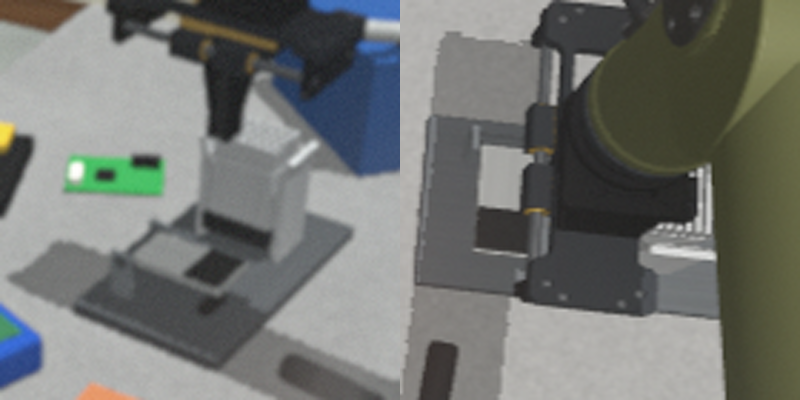

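The module stands upright between the cheeks. The closed fingers are over the paddle, with the gripper body turned along station x. I'll shift 6 mm toward the free end and go down.

send_rows(rows=[{"hand": 0, "x": -6, "y": 0.5, "z": -20, "roll": 0}, {"hand": 0, "x": 0, "y": 0, "z": -35, "roll": 0}, {"hand": 0, "x": 0, "y": 0, "z": -30, "roll": 0}, {"hand": 0, "x": 0, "y": 0, "z": -20, "roll": 0}, {"hand": 0, "x": 0, "y": 0, "z": -14, "roll": 0}, {"hand": 0, "x": 0, "y": 0, "z": 0, "roll": 0}])

```text
time: 20.0
position: [0.532, -0.1912, 0.1325]
tool_rot: [-2.347, -2.083, 0.002]
ft_force: [-0.4, -0.0, 0.8]
grip_width: 0.004
grip_force: 0.0
```

send_rows(rows=[{"hand": 0, "x": 0, "y": 0, "z": -5, "roll": 0}, {"hand": 0, "x": 0, "y": 0, "z": -5, "roll": 0}, {"hand": 0, "x": 0, "y": 0, "z": -5, "roll": 0}, {"hand": 0, "x": 0, "y": 0, "z": -5, "roll": 0}, {"hand": 0, "x": 0, "y": 0, "z": 0, "roll": 0}])

```text
time: 20.5
position: [0.5341, -0.1917, 0.1152]
tool_rot: [2.348, 2.084, 0.002]
ft_force: [-0.7, -0.2, 6.2]
grip_width: 0.008
grip_force: 3.3
```

```bash
python3 st.py
```

```text
20.5 [ 534.0659 -191.7397  115.1858] close -6.8051614056064444 z [ 0.0023 -0.0011 -1.    ] [-0.6947 -0.2265  6.2379] 0.6612635877591172 3.254623878747225
```

send_rows(rows=[{"hand": 0, "x": 0, "y": 0, "z": -4, "roll": 0}, {"hand": 0, "x": 0, "y": 0, "z": -4, "roll": 0}, {"hand": 0, "x": 0, "y": 0, "z": -3, "roll": 0}, {"hand": 0, "x": 0, "y": 0, "z": 0, "roll": 0}])

```text
time: 20.9
position: [0.5351, -0.1919, 0.1053]
tool_rot: [2.346, 2.083, 0.004]
ft_force: [-1.3, -0.1, 9.5]
grip_width: 0.004
grip_force: 4.7
```

send_rows(rows=[{"hand": 0, "x": 0, "y": 0, "z": -2, "roll": 0}, {"hand": 0, "x": 0, "y": 0, "z": -2, "roll": 0}, {"hand": 0, "x": 0, "y": 0, "z": 0, "roll": 0}, {"hand": 0, "x": 0, "y": 0, "z": 0, "roll": 0}])

```text
time: 21.3
position: [0.5356, -0.1919, 0.1039]
tool_rot: [2.345, 2.082, 0.002]
ft_force: [-6.5, 1.6, 24.7]
grip_width: 0.008
grip_force: 12.7
```

```bash
python3 st.py
```

```text
21.3 [ 535.5531 -191.8696  103.8646] close -6.797655309635105 z [ 0.0044 -0.0034 -1.    ] [-6.524   1.5758 24.6646] 0.7112868238301234 12.730682473629713
```

The paddle is bottomed: 24.7 N, and the tip stopped after 22 mm of travel. I'll hold briefly, then withdraw.

send_rows(rows=[{"hand": 0, "x": 0, "y": 0, "z": 0, "roll": 0}, {"hand": 0, "x": 0, "y": 0, "z": 5, "roll": 0}, {"hand": 0, "x": 0, "y": 0, "z": 10, "roll": 0}, {"hand": 0, "x": 0, "y": 0, "z": 15, "roll": 0}, {"hand": 0, "x": 0, "y": 0, "z": 30, "roll": 0}, {"hand": 0, "x": 0, "y": 0, "z": 45, "roll": 0}, {"hand": 0, "x": 0, "y": 0, "z": 45, "roll": 0}, {"hand": 0, "x": -5, "y": 45, "z": 0, "roll": 0}, {"hand": 0, "x": -5, "y": 45, "z": 0, "roll": 0}, {"hand": 0, "x": 0, "y": 45, "z": 0, "roll": 0}])

```text
time: 22.3
position: [0.5224, -0.0553, 0.2499]
tool_rot: [2.35, 2.083, -0.001]
ft_force: [1.0, -0.8, -0.4]
grip_width: 0.008
grip_force: 0.0
```

send_rows(rows=[{"hand": 0, "x": 0, "y": 40, "z": 0, "roll": 0}, {"hand": 0, "x": 0, "y": 40, "z": 0, "roll": 0}, {"hand": 0, "x": 0, "y": 0, "z": 0, "roll": 0}, {"hand": 0, "x": 0, "y": 0, "z": 0, "roll": 0}, {"hand": 0, "x": 0, "y": 0, "z": 0, "roll": 0}])

```text
time: 22.8
position: [0.5231, 0.022, 0.2492]
tool_rot: [2.351, 2.083, -0.001]
ft_force: [-0.3, -0.9, 0.2]
grip_width: 0.006
grip_force: 0.0
```

```bash
python3 st.py
python3 - <<'E'
from h import *
s=get_image("side");t=get_image("top")
C=np.zeros((400,800,3),np.uint8)
C[:,:400]=cv2.resize(s[60:200,290:430],(400,400),interpolation=cv2.INTER_CUBIC)
C[:,400:]=cv2.resize(t[120:260,375:515],(400,400),interpolation=cv2.INTER_CUBIC)
cv2.imwrite("pics/g5.png",C)
E
```

```text
22.8 [523.1015  22.018  249.2361] close -6.904643171400171 z [-0.0002 -0.0009 -1.    ] [-0.3059 -0.9342  0.1561] 0.5526499874325428 0.0
```

View pics/g5.png

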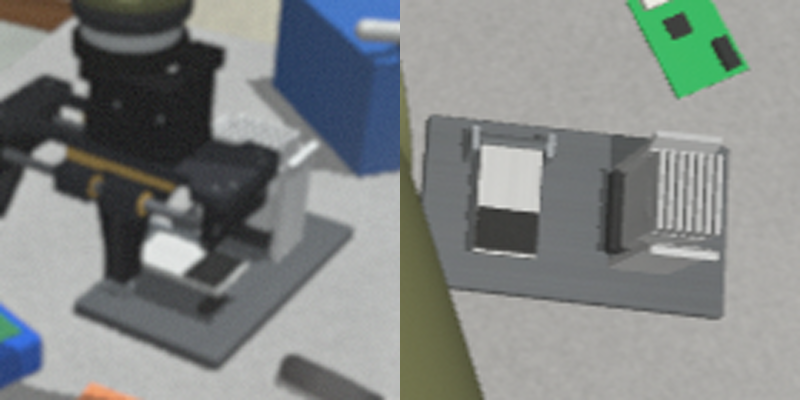

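The top view shows the module upright between the cheeks, with its fin top near crop (690,192), and the paddle back up with its pad at (507,228). The arm is clear. A last numeric check before handing in.

Run:
```python
from h import *
p=np.mean([(660,150),(722,153),(718,235),(658,228)],0)
P=on("top",(375+(p[0]-400)*.35,120+p[1]*.35),.123)[:2]
d=np.hypot(*(P-[.552,-.3143]))*1000; print(P*1000,"off seat mm",d)
if d<7: print(close_job())
```

```text
[ 553.7137 -314.7385] off seat mm 1.768888941933448
the job is handed in; nothing more can be done
None
```

The job is handed in at about 23 s of the 72 s allowed. The module was discharged on the copper plate, pressed fully down in the station and let go about 2 mm from the seat. The paddle was pushed to its stop and came back up, and I saw nothing else moved, though I did not re-measure the other items at the end.

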